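Load a battery in the cell tester and click the lever to the fourth notch

TASK

Take the flat phone battery out of its storage pocket and slide it, contact-strip end first and label side up, into the gate of the cell tester until it is fully home against the stop; you will have to lay it down on the bench and take it again by its other end, because the end that sticks out of the pocket is the one that goes into the gate. Then click the tester's index lever round one notch at a time, letting it rest in the second and in the third notch, and leave it in the fourth notch (counting the parked position as zero), never going past it. Do not disturb the handset and the tape roll that lie about.

Things in the scene. Friction and masses are not known exactly. Their poses are not given: they have to be found in the camera images.
- pack_mid (a point): Flat phone battery, loose black slab with a pale label on top: 45 mm wide, 90 mm long, 8 to 10 mm thick, about 50 g. This point is the middle of its length and width, 4 mm above its underside. -y axis along its length toward the contact-strip end, z up (label side). At the start it lies in the pocket with the contact-strip end about 39 mm out of the mouth.
- pack_nose (a point): Middle of the battery's end face at the contact strip (orange strip across that end), 45 mm from pack_mid along its -y, 4 mm above its underside. This end goes first into the tester; at the start it is the end that sticks out of the pocket.
- pocket: Grey storage pocket, fixed; 59 mm deep (x), 58 wide, 23 high, screw feet 4 mm high reach 43 mm either side. Origin: centre of underside. Mouth on its -x side, 29.5 mm from the origin. The battery lies along x on an 8 mm high floor under a roof 12 mm above the floor, 2 mm of play each side, and comes out by a level pull of 60 mm or more to -x.
- tester: Grey cell tester, fixed; base plate x -85 to +100, y -50 to +50, 10 mm high, origin under the plate at bench height. The battery enters along +x on a black bed, top 20 mm above the bench, from x = -70 to +25 mm; before the gate the bed is only 26 mm wide, so fingers have room beside the battery. An aluminium lid (x -8 to +97, 72 mm wide) has its top at 64 mm.
- tester_stop (a point): Point on the stop face at the gate's end, on the middle line, 4 mm above the bed (x 25, y 0, z 24 mm in the tester); axes as the tester's. pack_nose lies here when the battery is home, its other end then at x = -65. The gate is x -8 to +25 between cheeks 50 mm apart, flared from x = -20; its head leaves 19 mm or more over the bed at lever notch 0 or 1.
- lever_pivot (a point): The lever's upright axis at the lid's top (x 60, y 0, z 64 mm in the tester). Six black marks on the lid round it show notches 0 to 5 (the first mark is the parked position); the mark of the fourth notch, the fifth mark, has a small round stud at its outer end.
- lever_knob (a point): Black upright round thumb knob on the end of the index lever, 12 mm in diameter; this point is on its axis, 85 mm above the bench, 55 mm from the lever's axis. The slim part reaches from 72 to 98 mm above the bench; below it are a 17 mm wide foot and the flat steel arm (66 to 70 mm).
- lever (a joint): Lever angle, rad, counter-clockwise from above. 0 = parked, knob on the tester's +y side; notches 0 to 5 every 0.349, the fourth at 1.396. From pivot to knob points 2.094 rad + value from the tester's +x. Starts in notch 0 or 1. A spring ball holds each notch; 3 to 4 N at the knob takes it over the hump half-way, then it snaps into the next. Each notch lowers the contact head 3 mm.
- handset: Bystander: black phone handset lying flat, 68 x 138 x 8 mm, loose, origin at the centre of its underside.
- tape: Bystander: black roll of tape lying flat, 60 mm in diameter, 20 mm high, loose, origin at the centre of its underside.
There are look-alikes about, which are no part of the job. Of the things that look like the part that bears pack_mid, the larger one is meant.

How it is judged:
On the way, in this order (a step that is already met when the one before it is completed fails the run):
1. the battery lies fully home in the gate, the lever still in notch 0 or 1 (distance between pack_nose and tester_stop below 0.006 m and angle between the y axis of pack_mid and the x axis of tester, either way round below 0.12 rad and angle between pack_mid's own z axis and vertical below 0.12 rad and value of joint lever below 0.5 rad), for 0.2 s.
2. the lever rests in the second notch (value of joint lever between 0.598 and 0.798 rad), for 0.2 s.
3. the lever rests in the third notch (value of joint lever between 0.947 and 1.147 rad), for 0.2 s.
At the end, for the whole second after the job is handed in: The battery lies flat and label up in the gate, its contact-strip end within 6 mm of the stop point and its length within 0.12 rad of the tester's x axis; the lever stands still in the fourth notch (1.396 +- 0.1 rad) (distance between pack_nose and tester_stop below 0.006 m and angle between the y axis of pack_mid and the x axis of tester, either way round below 0.12 rad and angle between pack_mid's own z axis and vertical below 0.12 rad and value of joint lever between 1.296 and 1.496 rad and velocity of joint lever between -0.1 and 0.1 rad/s); the robot touches nothing.
It fails at once if the lever is pushed over the hump past the fourth notch (value of joint lever above 1.6 rad).
It fails at once if the handset is shifted by more than 30 mm (distance of handset from where it was at the start of the episode above 0.03 m).
It fails at once if the tape roll is shifted by more than 30 mm (distance of tape from where it was at the start of the episode above 0.03 m).
It also fails if it takes over 72 s, if anything falls off the work surface, if the arm or the gripper's body presses on something with over 40 N, if the wrist force passes 120 N, or if a joint passes its speed limit or range.

ROBOT

A 6-joint arm with a two-finger parallel gripper is mounted at the origin on a cart in front of the work surface, level with it; the furniture and walls round the work are solid. World frame = base frame: x ahead of the robot, y to its left, z up, the work surface at z = 0. Lengths are in m, angles in rad, forces in N, time in s.
With the tool pointing down it reaches from about 0.35 to 0.775 m from the base axis. Payload 5.5 kg.
Tool frame: the origin (TCP) lies at the very end of the fingers, on their centre line; the grasp point (between the pads) lies 19 mm behind it; z points along the fingers, y is the line along which they close (so a half turn about z gives the same grasp; the last joint's range is limited). The gripper opens to 85 mm and grips with 20 to 120 N. Pads are 22 mm wide; open, the fingers measure 114 mm over their backs; the gripper's body (76 mm by 85 mm) begins 54 mm behind the grasp point. The pads swing forward as they close: fully open they stand 13 mm farther back than shut.
Start: joints at [-1.401, 0.313, 0.046, 1.304, 0, 1.431], TCP at [0.175, -0.548, 0.231] pointing down, gripper open.
Joint ranges: [-2.76, 2.76], [-0.86, 1.69], [-1.03, 1.26], [-2.2, 2.34], [-1.47, 1.5], [-3.14, 3.14]. Speed limits (rad/s): [2.57, 2.57, 3.14, 3.14, 3.14, 3.14].

INTERFACE

Orientations are given as a unit quaternion [w, x, y, z].
In Python, from workcell import get_state, read_camera, calibration, hand_in gives the robot as it stands.
- The arm moves only by the tool drive_tool, never from a script. Its argument "deltas" is a list that holds one entry, the list of rows, each a list of 7 numbers: the closure in counts, from 0 (fully open) to 255 (shut), then the shift along the tool's x, y, z in m, then the turn, a rotation vector about the tool's x, y, z in degrees. A call has 1 to 12 rows; each row is the pose to reach, as a shift and turn from the pose commanded when the call began, along the tool's axes at that moment; what a row does not reach only later rows make up. A row lasts 1/8 s, in which the tool goes at most 62.5 mm and 10.7 degrees, less where a joint would pass 70% of its speed; a pose out of reach is approached as far as the arm can. A call with a gripper value outside its range is refused whole. The fingers move at their own pace and stop on an object; "newtons" is the grip in N (left out, the last holds). Time passes only in rows, so rows that repeat a pose let the fingers close. It gives the time, the measured TCP pose, the force, the opening and the grip force at its end, in the units of the state.
- get_state(): the state, without advancing time (a new reading comes with each control period).
- read_camera(name): name is "scene" or "top"; returns (picture, depth): 400x640x3 uint8, red, green, blue; 400x640 float32, m along the optical axis (not along the pixel's ray), 0 where there is no reading.
- calibration(name): a dict with "mtx" (3x3 intrinsics, pixels), "world_from_camera" (4x4, takes a point from camera to world coordinates). Camera axes: x right, y up, looking along -z (the intrinsics and any distortion apply to the point x, -y, -z); pixel columns grow to the right and rows downward; lengths in m; the calibration is good to about 2 mm. A picture is of the moment at which its call begins. calibration takes no time and is no camera call.
- hand_in(): hands the job in; it is judged then, once.
The state is a dict: "clock": time; "joint_pos": joint angles; "qvel": joint speeds; "tau": joint torques, N m; "tcp_pos": TCP position; "orientation": TCP orientation; "wrist_force": force on the tool from outside, world axes, zero at the start; "ft_torque": the same for the moment, N m; "finger_gap": finger opening in m; "grip_force": force on a finger pad.
Only numpy, scipy, OpenCV 4.12 (cv2) and the standard library are available. Lean on these libraries where they do the work, as an engineer would, in place of code of your own. Each camera call takes 0.05 s, during which the arm holds its last target. There are 200 camera calls.

## Working session

There is one attempt and no reset: what is moved stays moved. The work goes in short steps, Python scripts to look and compute and a tool call to move; the robot and the scene stay as the last step left them, time stands still between calls to the robot, and variables do not carry over. Pictures are saved under pics/ and viewed, at most 10 in all, crops included, and the job is handed in when it is done.

Besides the shell and the picture viewer there is one more tool, called after "Call:" as name(argument=value, ...), one argument or row to a line, values as JSON. drive_tool: Moves the arm, as the interface text tells. Its arguments: {"type":"object","properties":{"deltas":{"type":"array","items":{"type":"array","items":{"type":"array","items":{"type":"number"}}}},"newtons":{"type":"number"}},"required":["deltas"]}

```bash
mkdir -p pics; ls
cat > h.py <<'E'
import numpy as np, cv2
from workcell import *
def P(name,uv,z):
    c=calibration(name);K=np.array(c['mtx']);T=np.array(c['world_from_camera'])
    d=np.linalg.inv(K)@[uv[0],uv[1],1]; d=T[:3,:3]@[d[0],-d[1],-d[2]]; o=T[:3,3]
    return o+d*(z-o[2])/d[2]
def D(name,depth,uv):
    c=calibration(name);K=np.array(c['mtx']);T=np.array(c['world_from_camera'])
    u,v=uv; k=depth[int(v),int(u)]; d=np.linalg.inv(K)@[u,v,1]*k
    return T[:3,:3]@[d[0],-d[1],-d[2]]+T[:3,3]
def cloud(name,depth):
    c=calibration(name);K=np.array(c['mtx']);T=np.array(c['world_from_camera'])
    v,u=np.mgrid[:400,:640]; d=np.stack([u,v,u*0+1],-1)@np.linalg.inv(K).T*depth[...,None]
    return d*[1,-1,-1]@T[:3,:3].T+T[:3,3]
E
python3 - <<'E'
from h import *
for n in("scene","top"):
    p,d=read_camera(n);cv2.imwrite(f'pics/{n}0.png',p[...,::-1]);np.savez(f'{n}0.npz',p=p,d=d)
    c=calibration(n);print(n,np.round(c['mtx'],1).tolist(),np.round(c['world_from_camera'],3).tolist(),[k for k in c])
print(get_state())
E
```

```text
pics
scene [[375.4, 0.0, 321.3], [0.0, 375.4, 200.2], [0.0, 0.0, 1.0]] [[-0.476, 0.368, -0.799, -0.435], [-0.88, -0.199, 0.432, 0.415], [-0.0, 0.908, 0.419, 0.612], [0.0, 0.0, 0.0, 1.0]] ['mtx', 'world_from_camera']
top [[456.8, 0.0, 319.9], [0.0, 456.8, 192.5], [0.0, 0.0, 1.0]] [[-0.026, 0.982, -0.186, 0.308], [-1.0, -0.028, -0.008, -0.118], [-0.013, 0.186, 0.983, 1.598], [0.0, 0.0, 0.0, 1.0]] ['mtx', 'world_from_camera']
{'clock': 0.1, 'joint_pos': array([-1.40058984e+00,  3.13929170e-01,  4.51012628e-02,  1.30358056e+00,
        1.52086225e-05,  1.43118567e+00]), 'qvel': array([-6.36443506e-05, -2.20205422e-04,  1.92573096e-03,  8.74632259e-04,
       -3.07709450e-06, -2.40996809e-05]), 'tau': array([ 2.09532081e-03, -4.81725633e+01,  2.99243581e+01,  1.27269980e-02,
       -1.63581121e-04,  6.86726580e-06]), 'tcp_pos': array([ 0.17522242, -0.54718768,  0.23049937]), 'orientation': array([-8.06093207e-04,  9.88025321e-01,  1.54289711e-01, -4.72730628e-06]), 'wrist_force': array([-0.46581346,  0.53013156,  0.76388346]), 'ft_torque': array([-0.03529775, -0.00218673,  0.04220057]), 'grip_force': 0.0, 'finger_gap': 0.08533536321065183}
```

View pics/top0.png

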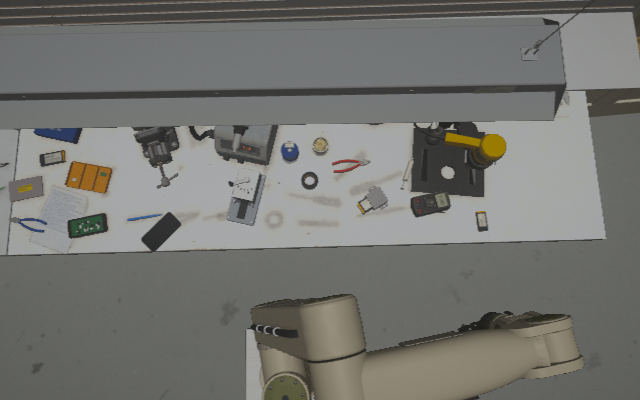

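View pics/scene0.png

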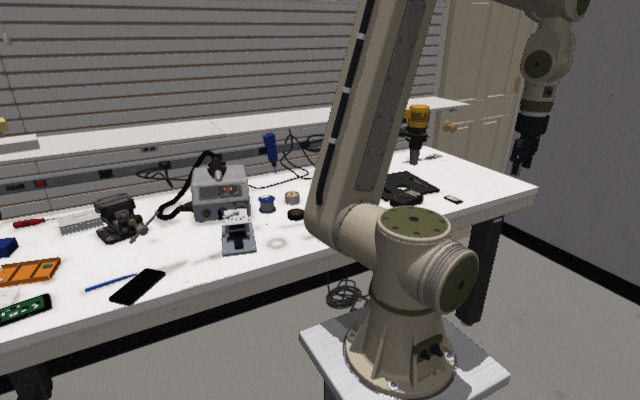

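Run:
```python
from h import *
z=np.load('top0.npz');p,d=z['p'],z['d']
cv2.imwrite('pics/crop.png',cv2.resize(p[155:237,215:400,::-1],None,fx=4.3,fy=4.3,interpolation=cv2.INTER_CUBIC))
W=cloud('top',d)
def box(m,name):
    n,l,s,c=cv2.connectedComponentsWithStats(m.astype('uint8'))
    for i in range(1,n):
        if s[i,4]>12:
            q=W[l==i]; r=cv2.minAreaRect((q[:,:2]*1000).astype('float32'))
            print(name,s[i,:5],np.round(q.mean(0),3),[np.round(x,1) for x in r])
roi=np.zeros(d.shape,bool);roi[155:237,215:400]=1
box(roi&(W[...,2]>.012),'h>12')
box(roi&(W[...,2]>.055),'h>55')
rgb=p.astype(int)
box(roi&(rgb[...,0]-rgb[...,2]>60)&(rgb[...,1]-rgb[...,2]>25),'orange')
print(W[230,300],W[205,280])
print('handset',W[231,161],'tape',W[188,310], 'pk', [np.round(D('top',d,x),3) for x in [(363,208),(380,195),(375,200),(246,185)]])
```

```text
h>12 [219 155  52  11 359] [0.725 0.138 0.065] [array([573.6,  14.3]), array([577.9, 136.3]), np.float64(39.8)]
h>12 [282 155  14   4  39] [0.736 0.001 0.041] [array([734.4,   2.3]), array([46.2, 13. ]), np.float64(88.6)]
h>12 [336 160  15   4  18] [ 0.721 -0.189  0.015] [array([ 721. , -189.7]), array([ 8.3, 51. ]), np.float64(8.1)]
h>12 [ 228  168   34   53 1000] [0.614 0.152 0.062] [array([470.8,  77.7]), array([481.1, 167.1]), np.float64(31.1)]
h>12 [301 172  17  17 155] [ 0.652 -0.067  0.029] [array([494.3, -77.6]), array([377.1,  57.5]), np.float64(3.6)]
h>12 [356 187  32  27 411] [ 0.573 -0.286  0.032] [array([ 472.7, -204.2]), array([ 78.3, 363.4]), np.float64(50.2)]
h>12 [226 213   5   7  16] [0.519 0.199 0.113] [array([426.3,  52.5]), array([415. ,  17.3]), np.float64(57.6)]
h>55 [222 155  47   9 231] [0.724 0.134 0.08 ] [array([563.4,  10.7]), array([557.7, 127.8]), np.float64(39.7)]
h>55 [228 168  31  33 664] [0.633 0.151 0.074] [array([512.7,  16.9]), array([475.6, 120.1]), np.float64(47.6)]
orange [357 203   8  10  22] [ 0.55  -0.245  0.015] [array([ 550. , -245.3]), array([39.3,  7.1]), np.float64(29.9)]
[ 0.47831634 -0.03146689  0.00249987] [0.56919226 0.03787823 0.00124253]
handset [0.48719914 0.45372592 0.0127872 ] tape [ 0.62558471 -0.0700949   0.01090089] pk [array([ 0.547, -0.253,  0.023]), array([ 0.592, -0.315,  0.02 ]), array([ 0.574, -0.297,  0.02 ]), array([0.632, 0.148, 0.062])]
```

View pics/crop.png

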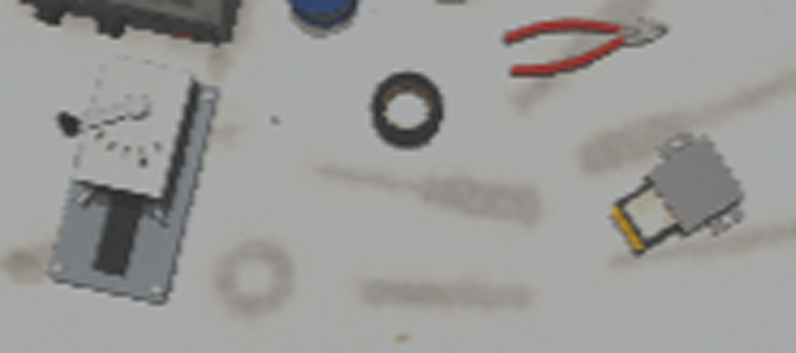

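Candidates for the battery: the one in the grey pocket at top px (363,208), a small one at (481,221), and one at (52,158); only the first is in a pocket with its orange strip out (crop shows strip (613,210)-(641,250), pocket roof to its upper right). The tester is on the left, with the knob at (68,124) in the crop, and the tape at (406,110).

Run:
```python
from h import *
def C(x,y,z): return P('top',(215+(x+.5)/4.3-.5,155+(y+.5)/4.3-.5),z)
def deg(v): return np.degrees(np.arctan2(v[1],v[0]))
print('plate'); A=[C(50,277,.01),C(166,302,.01),C(216,90,.01)]; print(np.round(A,3), np.linalg.norm(A[0]-A[1]),np.linalg.norm(A[1]-A[2]),deg(A[2]-A[1]),deg(A[0]-A[1])-90)
print('lid');B=[C(76,183,.064),C(160,200,.064),C(192,72,.064),C(100,58,.064)];print(np.round(B,3),[np.linalg.norm(B[i]-B[i-1]) for i in range(4)],deg(B[2]-B[1]),deg(B[3]-B[0]),deg(B[0]-B[1])-90)
print('bed');b=[C(108,197,.02),C(143,197,.02),C(125,275,.02),C(95,270,.02)];print(np.round(b,3),deg(b[0]-b[3]),deg(b[1]-b[2]))
print('knob',C(68,122,.098),'pivot',C(140,103,.07),'stud',C(143,162,.066))
n=[C(613,210,.017),C(641,250,.017)];print('nose',np.round(n,3),np.linalg.norm(n[0]-n[1]),deg(n[1]-n[0])+90)
print('pocket roof',np.round([C(651,182,.023),C(690,235,.023),C(742,190,.023),C(705,138,.023)],3))
for n in('scene','top'):
  z=np.load(n+'0.npz');W=cloud(n,z['d'])
  q=W.reshape(-1,3);
  m=(abs(q[:,0]-.6)<.2)&(abs(q[:,1]-.13)<.1)&(q[:,2]>.055)&(q[:,2]<.075)
  if m.sum(): print(n,m.sum(),q[m].mean(0),cv2.minAreaRect((q[m,:2]*1000).astype('float32')))
# scene orange
z=np.load('scene0.npz');print(z['p'][230:245,225:250].mean((0,1)))
```

```text
plate
[[0.523 0.226 0.01 ]
 [0.5   0.132 0.01 ]
 [0.676 0.09  0.01 ]] 0.09763870908990355 0.18045515024602748 -13.271861586385205 -13.713706848375423
lid
[[0.591 0.195 0.064]
 [0.575 0.128 0.064]
 [0.679 0.102 0.064]
 [0.692 0.176 0.064]] [np.float64(0.10337314022373648), np.float64(0.06875268169469395), np.float64(0.10670824734164172), np.float64(0.0754187917415571)] -13.884963252174952 -10.256790545325575 -13.144416168358973
bed
[[0.586 0.177 0.02 ]
 [0.586 0.149 0.02 ]
 [0.522 0.163 0.02 ]
 [0.527 0.188 0.02 ]] -9.667606751759529 -12.749959268355347
knob [0.63311105 0.19459418 0.098     ] pivot [0.65300501 0.14298745 0.07      ] stud [0.60576225 0.1411214  0.066     ]
nose [[ 0.564 -0.234  0.017]
 [ 0.531 -0.256  0.017]] 0.03971256562370848 -57.52552346742149
pocket roof [[ 0.586 -0.266  0.023]
 [ 0.541 -0.295  0.023]
 [ 0.577 -0.339  0.023]
 [ 0.621 -0.311  0.023]]
scene 698 [0.66807012 0.1546265  0.0646177 ] ((660.7628173828125, 169.5115966796875), (156.8863067626953, 152.80215454101562), 76.67901611328125)
top 796 [0.65494194 0.1511356  0.06452746] ((682.2798461914062, 123.17195129394531), (195.65956115722656, 182.412109375), 13.025845527648926)
[52.34933333 53.71733333 57.48266667]
```

```bash
cat >> h.py <<'E'
from scipy.spatial.transform import Rotation as Ro
def go(x,y,z,yaw):
    "print shift/turn in current tool axes to reach world TCP and tool-x yaw (deg), tool down"
    s=get_state();q=s['orientation'];R=Ro.from_quat([q[1],q[2],q[3],q[0]])
    G=Ro.from_matrix(np.c_[[np.cos(np.radians(yaw)),np.sin(np.radians(yaw)),0],[np.sin(np.radians(yaw)),-np.cos(np.radians(yaw)),0],[0,0,-1]])
    print('shift',np.round(R.inv().apply(np.array([x,y,z])-s['tcp_pos']),4),'turn',np.round((R.inv()*G).as_rotvec(degrees=True),1),'t',round(s['clock'],2))
E
python3 - <<'E'
from h import *
z=np.load('top0.npz');p,d=z['p'].astype(int),z['d']
r=cv2.resize(z['p'][180:225,350:395],None,fx=6,fy=6,interpolation=cv2.INTER_CUBIC).astype(int)
def rect(m,h,n):
    k=cv2.findContours(m.astype('uint8'),cv2.RETR_EXTERNAL,cv2.CHAIN_APPROX_NONE)[0];k=max(k,key=cv2.contourArea)[:,0]
    w=np.array([P('top',(350+(a+.5)/6-.5,180+(b+.5)/6-.5),h)[:2] for a,b in k])*1000
    print(n,cv2.minAreaRect(w.astype('float32')))
g=r.max(-1)
rect((r[...,0]-r[...,2]>50)&(r[...,0]>110),.017,'orange')
m=((g<135)).astype('uint8'); m=cv2.morphologyEx(m,cv2.MORPH_OPEN,np.ones((85,85)))
rect(cv2.morphologyEx((g<142).astype('uint8'),cv2.MORPH_OPEN,cv2.getStructuringElement(cv2.MORPH_ELLIPSE,(55,55))),.023,'roof')
print(r[130,160],r[20,20])
W=cloud('top',d);print('shelf',W[110,245],W[110,370],W[60,300])
go(.558,-.263,.12,302.5)
E
```

```text
orange ((549.3257446289062, -244.5496063232422), (40.89931869506836, 8.07535171508789), 30.799135208129883)
roof ((581.7864379882812, -301.0401611328125), (71.08085632324219, 60.477657318115234), 30.98366355895996)
[124 122 121] [167 169 166]
shelf [0.61907619 0.02323903 0.79686991] [ 0.61329005 -0.20832027  0.79293539] [ 0.69297235 -0.08256489  0.84101524]
shift [ 0.4512 -0.1538  0.1109] turn [-0.1  0.  75.3] t 0.1
```

Call:
drive_tool(
  deltas=[
    [[0,0.04,-0.015,0,0,0,-10],[0,0.08,-0.03,0,0,0,-20],[0,0.12,-0.045,0,0,0,-30],[0,0.16,-0.06,0,0,0,-40],[0,0.21,-0.07,0,0,0,-50],[0,0.26,-0.085,0,0,0,-60],[0,0.3,-0.1,0,0,0,-70],[0,0.34,-0.115,0,0,0,-80],[0,0.38,-0.13,0,0,0,-90],[0,0.42,-0.145,0,0,0,-100],[0,0.45,-0.154,0,0,0,-110],[0,0.451,-0.154,0,0,0,-120]],
  ],
  newtons=40,
)

```text
clock: 1.6
tcp_pos: [0.5593, -0.2616, 0.2303]
orientation: [-0.001, 0.356, 0.934, 0.0]
wrist_force: [-0.2, -0.5, 0.1]
finger_gap: 0.0853
grip_force: 0.0
```

Call:
drive_tool(
  deltas=[
    [[0,0,0,0.01,0,0,-10],[0,0,0,0.02,0,0,-20],[0,0,0,0.03,0,0,-30],[0,0,0,0.04,0,0,-40],[0,0,0,0.05,0,0,-50],[0,0,0,0.06,0,0,-60],[0,0,0,0.07,0,0,-70],[0,0,0,0.08,0,0,-80],[0,0,0,0.09,0,0,-90],[0,0,0,0.1,0,0,-100],[0,0,0,0.11,0,0,-110],[0,0,0,0.11,0,0,-120]],
  ],
)

```text
clock: 3.1
tcp_pos: [0.5569, -0.2629, 0.1196]
orientation: [-0.0, -0.63, 0.777, 0.001]
wrist_force: [0.6, 0.1, -0.0]
finger_gap: 0.0852
grip_force: 0.0
```

Run:
```python
from h import *
s=get_state();print(s['joint_pos'],s['tcp_pos'])
go(.558,-.260,.06,301)
```

```text
[-5.71255581e-01  4.45492747e-01 -3.70058669e-02  1.09129630e+00
 -3.91421988e-05 -1.93400818e+00] [ 0.556942   -0.26288399  0.11964265]
shift [-0.003  -0.0006  0.0596] turn [  0.1   0.1 -42.9] t 3.1
```

Call:
drive_tool(
  deltas=[
    [[0,-0.003,-0.001,0.02,0,0,-10],[0,-0.003,-0.001,0.04,0,0,-20],[0,-0.003,-0.001,0.05,0,0,-30],[0,-0.003,-0.001,0.05,0,0,-40],[0,-0.003,-0.001,0.05,0,0,-43],[0,-0.003,-0.001,0.05,0,0,-43],[0,-0.003,-0.001,0.05,0,0,-43]],
  ],
)

```text
clock: 3.98
tcp_pos: [0.5593, -0.2607, 0.0711]
orientation: [0.0, 0.869, -0.495, -0.0]
wrist_force: [-0.4, -0.1, -0.5]
finger_gap: 0.0856
grip_force: 0.0
```

Run:
```python
from h import *
p,d=read_camera('top')
cv2.imwrite('pics/c1.png',cv2.resize(p[170:240,310:410,::-1],None,fx=6,fy=6,interpolation=cv2.INTER_CUBIC))
go(.557,-.258,.007,301)
```

```text
shift [-0.0036  0.0007  0.0641] turn [ 0.   0.  -0.3] t 4.03
```

View pics/c1.png

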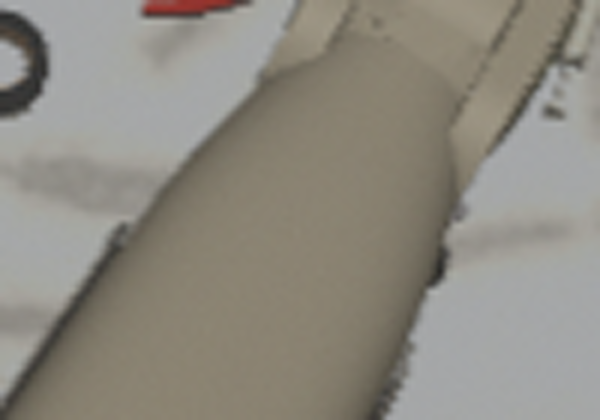

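The arm hides the battery here; the position has been checked, so I descend on it, close and feel the gap.

Call:
drive_tool(
  deltas=[
    [[0,-0.004,0.001,0.03,0,0,0],[0,-0.004,0.001,0.055,0,0,0],[0,-0.004,0.001,0.064,0,0,0],[0,-0.004,0.001,0.064,0,0,0],[255,-0.004,0.001,0.064,0,0,0],[255,-0.004,0.001,0.064,0,0,0],[255,-0.004,0.001,0.064,0,0,0],[255,-0.004,0.001,0.064,0,0,0],[255,-0.004,0.001,0.064,0,0,0]],
  ],
  newtons=40,
)

```text
clock: 5.15
tcp_pos: [0.5572, -0.2582, 0.0082]
orientation: [0.0, 0.869, -0.494, 0.001]
wrist_force: [-0.8, 0.5, 5.1]
finger_gap: 0.0434
grip_force: 42.4
```

Call:
drive_tool(
  deltas=[
    [[255,-0.01,0,0,0,0,0],[255,-0.025,0,0,0,0,0],[255,-0.045,0,0,0,0,0],[255,-0.065,0,0,0,0,0],[255,-0.08,0,0,0,0,0],[255,-0.08,0,0,0,0,0]],
  ],
)

```text
clock: 5.9
tcp_pos: [0.5141, -0.1873, 0.0067]
orientation: [0.0, 0.87, -0.494, -0.001]
wrist_force: [0.2, -0.4, -1.0]
finger_gap: 0.0433
grip_force: 41.8
```

Run:
```python
from h import *
s=get_state();print(s['tcp_pos'],s['wrist_force'],s['joint_pos'])
p,d=read_camera('scene')
cv2.imwrite('pics/c2.png',cv2.resize(p[150:290,190:430,::-1],None,fx=3.2,fy=3.2,interpolation=cv2.INTER_CUBIC))
go(.50,-.06,.06,256)
```

```text
[ 0.5141029  -0.18734069  0.00672359] [ 0.23864062 -0.43488741 -0.98511216] [-4.96194106e-01  4.34177409e-01 -3.69361044e-01  7.69764321e-01
  2.53819282e-05 -2.60503175e+00]
shift [-0.1181 -0.0527 -0.0529] turn [ 0.   0.  44.8] t 5.95
```

View pics/c2.png

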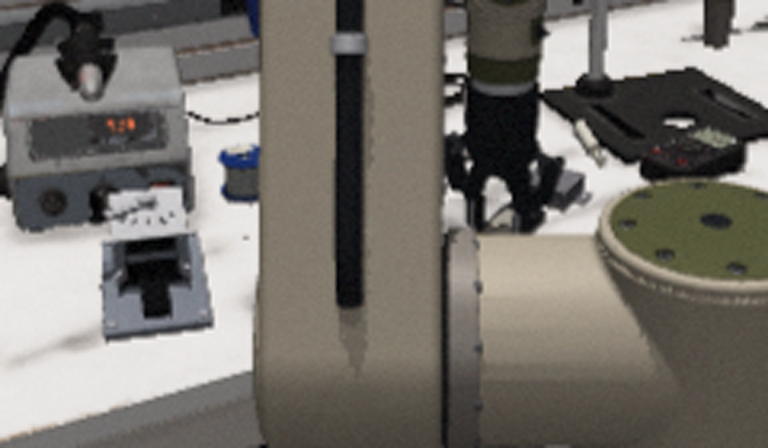

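Call:
drive_tool(
  deltas=[
    [[255,-0.01,0,-0.03,0,0,0],[255,-0.03,-0.02,-0.05,0,0,10],[255,-0.05,-0.04,-0.05,0,0,20],[255,-0.07,-0.06,-0.05,0,0,30],[255,-0.09,-0.08,-0.05,0,0,40],[255,-0.1,-0.1,-0.05,0,0,50],[255,-0.12,-0.12,-0.05,0,0,60],[255,-0.137,-0.136,-0.05,0,0,70],[255,-0.137,-0.136,-0.05,0,0,80],[255,-0.137,-0.136,-0.05,0,0,90],[255,-0.137,-0.136,-0.05,0,0,100],[255,-0.137,-0.136,-0.05,0,0,110]],
  ],
)

```text
clock: 7.45
tcp_pos: [0.5633, -0.0024, 0.0572]
orientation: [0.0, -0.091, 0.996, -0.0]
wrist_force: [-0.2, -0.3, -0.3]
finger_gap: 0.0435
grip_force: 41.8
```

Run:
```python
from h import *
s=get_state();print(s['tcp_pos'],s['wrist_force'],s['finger_gap'],s['joint_pos'])
go(.56,0,.0,166.5)
```

```text
[ 0.56329977 -0.0023647   0.05720913] [-0.18384559 -0.25258769 -0.29246139] 0.043504794061046126 [-1.46595602e-01  4.01972091e-01 -2.72954081e-01  8.95214265e-01
 -1.91580223e-04 -3.27935550e-01]
shift [0.0029 0.0029 0.0572] turn [-0.   0.  23.9] t 7.45
```

Call:
drive_tool(
  deltas=[
    [[255,0.003,0.003,0,0,0,10],[255,0.003,0.003,0,0,0,20],[255,0.003,0.003,0.02,0,0,24],[255,0.003,0.003,0.04,0,0,24],[255,0.003,0.003,0.05,0,0,24],[255,0.003,0.003,0.054,0,0,24],[255,0.003,0.003,0.054,0,0,24]],
  ],
)

```text
clock: 8.32
tcp_pos: [0.5593, 0.0004, 0.0034]
orientation: [0.0, 0.115, 0.993, -0.0]
wrist_force: [-0.4, -0.5, -0.1]
finger_gap: 0.0437
grip_force: 41.8
```

Call:
drive_tool(
  deltas=[
    [[255,0,0,0.002,0,0,0],[255,0,0,0.003,0,0,0],[255,0,0,0.003,0,0,0]],
  ],
)

```text
clock: 8.7
tcp_pos: [0.5594, 0.0005, 0.0008]
orientation: [0.001, 0.115, 0.993, -0.0]
wrist_force: [-1.3, 0.1, 1.6]
finger_gap: 0.0434
grip_force: 42.1
```

Call:
drive_tool(
  deltas=[
    [[0,0,0,0,0,0,0],[0,0,0,0,0,0,0],[0,0,0,-0.002,0,0,0],[0,0.02,0,-0.003,0,0,0],[0,0.04,0,-0.003,0,0,0],[0,0.053,0,-0.003,0,0,0],[0,0.053,0,-0.001,0,0,0],[0,0.053,0,0,0,0,0]],
  ],
)

```text
clock: 9.7
tcp_pos: [0.5084, 0.0125, 0.0004]
orientation: [0.001, 0.115, 0.993, -0.0]
wrist_force: [0.7, -1.0, 0.7]
finger_gap: 0.0852
grip_force: 0.0
```

Run:
```python
from h import *
s=get_state();print(s['tcp_pos'],s['wrist_force'])
p,d=read_camera('top');q,_=read_camera('scene')
a=cv2.resize(p[165:245,215:375,::-1],None,fx=4,fy=4,interpolation=cv2.INTER_CUBIC)
b=cv2.resize(q[195:275,190:350,::-1],None,fx=4,fy=4,interpolation=cv2.INTER_CUBIC)
cv2.imwrite('pics/c3.png',cv2.resize(np.vstack([a,b]),(600,600)))
```

```text
[5.08383725e-01 1.25058063e-02 4.09611521e-04] [ 0.66764156 -0.96661341  0.7345367 ]
```

View pics/c3.png

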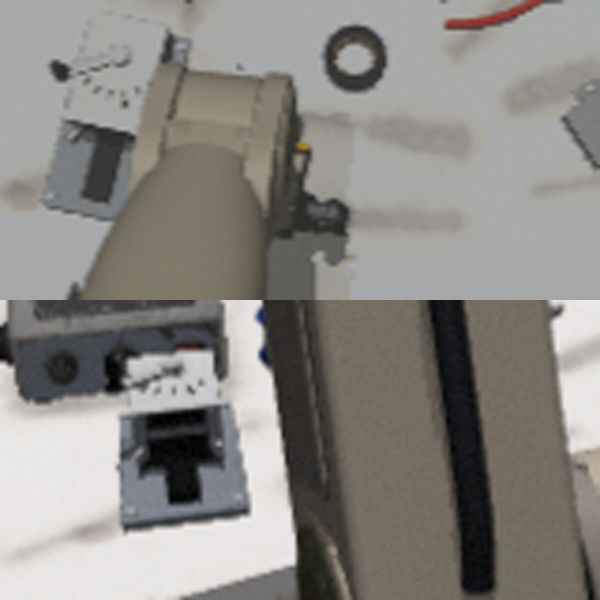

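The top panel shows the orange strip's right corner at about (303,147), label side up; the tester's lever is still parked.

Run:
```python
from h import *
print(P('top',(215+303*640/600/4,165+147*640/600/4),.009))
```

```text
[ 0.56918994 -0.01866926  0.009     ]
```

Call:
drive_tool(
  deltas=[
    [[255,0,0,0,0,0,0],[255,0,0,0,0,0,0],[255,0,0,0,0,0,0],[255,0,0,0,0,0,0],[255,0,0,0,0,0,0],[255,0,0,0,0,0,0]],
  ],
  newtons=40,
)

```text
clock: 10.55
tcp_pos: [0.5078, 0.0126, 0.0006]
orientation: [0.0, 0.115, 0.993, -0.0]
wrist_force: [0.1, -0.2, 4.3]
finger_gap: 0.0439
grip_force: 41.1
```

Call:
drive_tool(
  deltas=[
    [[255,0.01,0,-0.03,0,0,0],[255,0.03,0.02,-0.05,0,0,0],[255,0.05,0.06,-0.05,0,0,0],[255,0.05,0.1,-0.05,0,0,0],[255,0.05,0.14,-0.05,0,0,0],[255,0.05,0.162,-0.05,0,0,0],[255,0.05,0.162,-0.05,0,0,0],[255,0.05,0.162,-0.05,0,0,0]],
  ],
)

```text
clock: 11.55
tcp_pos: [0.4951, 0.1813, 0.0497]
orientation: [-0.001, 0.115, 0.993, -0.0]
wrist_force: [-0.0, 0.1, -0.1]
finger_gap: 0.0434
grip_force: 41.0
```

Run:
```python
from h import *
go(.497,.182,.0225,166.5)
p,d=read_camera('top');q,_=read_camera('scene')
a=cv2.resize(p[160:240,200:300,::-1],None,fx=6,fy=6,interpolation=cv2.INTER_CUBIC)
b=cv2.resize(q[200:280,190:290,::-1],None,fx=6,fy=6,interpolation=cv2.INTER_CUBIC)
cv2.imwrite('pics/c4.png',cv2.resize(np.vstack([a,b]),(375,600)))
```

```text
shift [-0.0017  0.0012  0.0272] turn [-0.1 -0.1  0.2] t 11.55
```

View pics/c4.png

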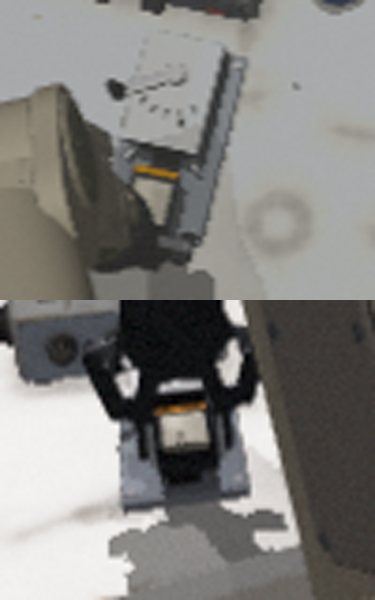

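The battery is held label up in front of the gate, with its orange strip at about (157,172) in the top panel and in line with the bed. Next I measure its offset from the tester's axis.

Run:
```python
from h import *
p,d=read_camera('top');p=p.astype(int)
m=np.zeros(d.shape,bool);m[195:215,225:260]=1
m&=(p[...,0]-p[...,2]>45)
v,u=np.nonzero(m);w=np.array([P('top',x,.058) for x in zip(u,v)])
r=cv2.minAreaRect((w[:,:2]*1000).astype('float32'));print(m.sum(),r)
t=np.radians(-13.5);e=np.array([np.cos(t),np.sin(t)]);c=np.array(r[0])/1000-[.594,.159]
print('tester xy',c@e,c@[-e[1],e[0]])
print(get_state()['tcp_pos'])
```

```text
22 ((562.59423828125, 164.0394287109375), (39.37681198120117, 5.397860050201416), 77.0301284790039)
tester xy -0.03171444929154001 -0.0024313405771014033
[0.49552637 0.18091233 0.05007874]
```

Call:
drive_tool(
  deltas=[
    [[255,0,0.002,0.015,0,0,0],[255,0,0.002,0.025,0,0,0],[255,0,0.002,0.0275,0,0,0],[255,0,0.002,0.0275,0,0,0],[255,-0.01,0.002,0.0275,0,0,0],[255,-0.02,0.002,0.0275,0,0,0],[255,-0.03,0.002,0.0275,0,0,0],[255,-0.04,0.002,0.0275,0,0,0],[255,-0.044,0.002,0.0275,0,0,0]],
  ],
)

```text
clock: 12.82
tcp_pos: [0.5402, 0.1734, 0.0227]
orientation: [0.0, 0.116, 0.993, 0.0]
wrist_force: [0.7, 0.0, -0.8]
finger_gap: 0.0438
grip_force: 41.0
```

Call:
drive_tool(
  deltas=[
    [[255,-0.003,0,0.001,0,0,0],[255,-0.006,0,0.0015,0,0,0],[255,-0.008,0,0.0015,0,0,0],[255,-0.01,0,0.0015,0,0,0]],
  ],
)

```text
clock: 13.32
tcp_pos: [0.548, 0.1716, 0.021]
orientation: [-0.001, 0.115, 0.993, 0.0]
wrist_force: [-4.4, 2.0, 0.2]
finger_gap: 0.0435
grip_force: 41.1
```

Call:
drive_tool(
  deltas=[
    [[255,-0.002,0,0,0,0,0],[255,-0.002,0,0,0,0,0]],
  ],
)

```text
clock: 13.58
tcp_pos: [0.5479, 0.1716, 0.0206]
orientation: [-0.003, 0.115, 0.993, 0.0]
wrist_force: [-7.5, 1.4, 2.4]
finger_gap: 0.0435
grip_force: 41.3
```

Call:
drive_tool(
  deltas=[
    [[0,-0.001,0,0,0,0,0],[0,-0.001,0,0,0,0,0],[0,-0.001,0,0,0,0,0],[0,-0.001,0,-0.04,0,0,0],[0,0,0,-0.1,0,0,10],[60,0.03,0.01,-0.11,0,0,20],[110,0.06,0.02,-0.11,0,0,30],[110,0.09,0.03,-0.11,0,0,40],[110,0.12,0.03,-0.11,0,0,50],[110,0.12,0.03,-0.11,0,0,60]],
  ],
)

```text
clock: 14.82
tcp_pos: [0.4388, 0.228, 0.1314]
orientation: [-0.0, 0.598, 0.801, -0.0]
wrist_force: [1.5, 0.2, 0.3]
finger_gap: 0.0487
grip_force: 0.0
```

Run:
```python
from h import *
s=get_state();print(s['tcp_pos'],s['finger_gap'])
p,d=read_camera('top');q,_=read_camera('scene')
a=cv2.resize(p[160:240,200:300,::-1],None,fx=6,fy=6,interpolation=cv2.INTER_CUBIC)
b=cv2.resize(q[200:280,190:290,::-1],None,fx=6,fy=6,interpolation=cv2.INTER_CUBIC)
cv2.imwrite('pics/c5.png',cv2.resize(np.vstack([a,b]),(375,600)))
```

```text
[0.43875232 0.22802448 0.13139562] 0.04872476277821369
```

View pics/c5.png

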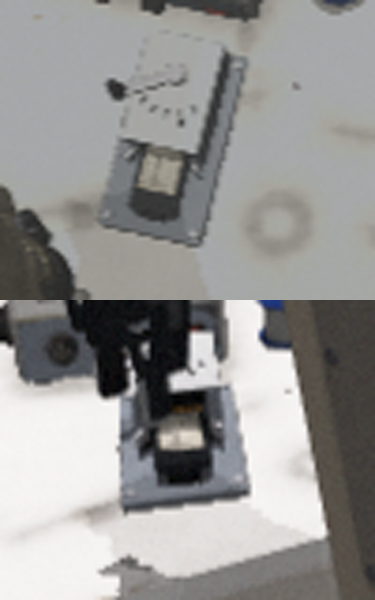

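The battery lies in the gate with its rear edge near (158,217) in the top panel; the knob is at (115,90). I check the numbers.

Run:
```python
from h import *
p,d=read_camera('top');g=p.max(-1).astype(int)
t=np.radians(-13.5);e=np.array([np.cos(t),np.sin(t)]);f=np.array([-e[1],e[0]])
def T(w): w=np.array(w)[:2]-[.594,.159];return np.round([w@e*1000,w@f*1000],1)
print('rear',T(P('top',(200+158/3.75,160+217/3.75),.029)))
for v in (155,145,180): print('label side px',v)
# knob blob
m=np.zeros(d.shape,'uint8');m[178:190,224:237]=(g<75)[178:190,224:237]
v,u=np.nonzero(m);print(len(u),u.mean(),v.mean())
# pale label
l=np.zeros(d.shape,'uint8');l[196:216,232:255]=((g>115)&(p[...,0].astype(int)-p[...,2]>8))[196:216,232:255]
v2,u2=np.nonzero(l);w=np.array([P('top',x,.029) for x in zip(u2,v2)]);print('label',len(u2),T(w.mean(0)),cv2.minAreaRect((w[:,:2]*1000).astype('float32')))
k=P('top',(u.mean(),v.mean()),.09);print('knob',k,T(k))
pv=np.array([.594,.159])+.06*e;a=np.radians(106.5);kn=pv+.055*np.array([np.cos(a),np.sin(a)]);print('knob model',kn)
go(*kn,.13,106.5)
```

```text
rear [-70.7  -8.7]
label side px 155
label side px 145
label side px 180
13 230.6153846153846 183.46153846153845
label 87 [-30.1   1.6] ((565.1661376953125, 167.7023468017578), (34.20108413696289, 30.808412551879883), 76.19420623779297)
knob [0.63319083 0.19561782 0.09      ] [29.6 44.8]
knob model [0.63672135 0.19772836]
shift [-0.0857  0.1783  0.0018] turn [0.1 0.  0.4] t 14.97
```

Run:
```python
from h import *
p,d=read_camera('top');r=cv2.resize(p[195:230,225:262],None,fx=6,fy=6,interpolation=cv2.INTER_CUBIC).max(-1).astype(int)
t=np.radians(-13.5);e=np.array([np.cos(t),np.sin(t)]);f=np.array([-e[1],e[0]])
v,u=np.nonzero(r<75);w=np.array([P('top',(225+(a+.5)/6-.5,195+(b+.5)/6-.5),.028)[:2] for a,b in zip(u,v)])-[.594,.159]
x,y=w@e*1000,w@f*1000
for c in range(-26,27,4):
    k=(abs(y-c)<2)&(x<-25)
    if k.any(): print(c,k.sum(),round(x[k].min(),1))
```

```text
Traceback (most recent call last):
  File "h.py", line 4, in P
    c=calibration(name);K=np.array(c['mtx']);T=np.array(c['world_from_camera'])
ValueError: time passes only in moves, steps and waits
```

```bash
sed -i 's/^from workcell import \*/from workcell import *\nimport functools\ncalibration=functools.lru_cache(calibration)/' h.py
python3 - <<'E'
from h import *
p,d=read_camera('top');r=cv2.resize(p[195:230,225:262],None,fx=6,fy=6,interpolation=cv2.INTER_CUBIC).max(-1).astype(int)
t=np.radians(-13.5);e=np.array([np.cos(t),np.sin(t)]);f=np.array([-e[1],e[0]])
v,u=np.nonzero(r<75);w=np.array([P('top',(225+(a+.5)/6-.5,195+(b+.5)/6-.5),.028)[:2] for a,b in zip(u,v)])-[.594,.159]
x,y=w@e*1000,w@f*1000
for c in range(-26,27,4):
    k=(abs(y-c)<2)&(x<-25)
    if k.any(): print(c,k.sum(),round(x[k].min(),1))
E
```

```text
-26 13 -65.1
-22 443 -68.9
-18 389 -69.7
-14 284 -72.4
-10 291 -72.6
-6 303 -72.9
-2 313 -73.6
2 301 -73.4
6 281 -72.0
10 280 -72.0
14 273 -71.0
18 247 -68.4
22 140 -66.1
```

Call:
drive_tool(
  deltas=[
    [[110,-0.02,0.05,0,0,0,0],[110,-0.05,0.1,0,0,0,0],[110,-0.08,0.15,0,0,0,0],[110,-0.086,0.176,0,0,0,0],[110,-0.086,0.176,0,0,0,0],[110,-0.086,0.176,0.03,0,0,0],[110,-0.086,0.176,0.052,0,0,0],[110,-0.086,0.176,0.052,0,0,0]],
  ],
)

```text
clock: 16.08
tcp_pos: [0.6313, 0.1958, 0.0772]
orientation: [-0.002, 0.596, 0.803, -0.002]
wrist_force: [0.2, -0.7, 0.4]
finger_gap: 0.0485
grip_force: 0.0
```

Run:
```python
from h import *
s=get_state();print(s['tcp_pos'],s['joint_pos'])
p,d=read_camera('top');q,_=read_camera('scene')
a=cv2.resize(p[160:220,200:300,::-1],None,fx=5,fy=5,interpolation=cv2.INTER_CUBIC)
b=cv2.resize(q[190:250,190:290,::-1],None,fx=5,fy=5,interpolation=cv2.INTER_CUBIC)
cv2.imwrite('pics/c6.png',np.vstack([a,b]))
```

```text
[0.63132821 0.19580886 0.07718912] [ 1.79449191e-01  5.59717100e-01  4.10868464e-02  1.05753742e+00
 -6.55774725e-05  1.45653652e+00]
```

View pics/c6.png

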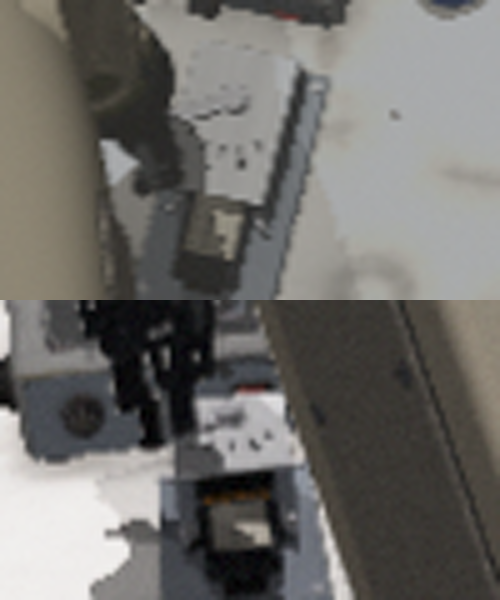

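The fingers straddle the knob; the battery is still in place. I close gently.

Call:
drive_tool(
  deltas=[
    [[255,0,0.002,0,0,0,0],[255,0,0.002,0,0,0,0],[255,0,0.002,0,0,0,0],[255,0,0.002,0,0,0,0],[255,0,0.002,0,0,0,0]],
  ],
  newtons=20,
)

```text
clock: 16.8
tcp_pos: [0.6369, 0.1969, 0.0804]
orientation: [0.001, 0.597, 0.803, 0.001]
wrist_force: [-0.3, 1.5, 6.3]
finger_gap: 0.0104
grip_force: 21.6
```

Run:
```python
from h import *
s=get_state();print(s['tcp_pos'],s['wrist_force'],s['finger_gap'],s['grip_force'])
# rows relative to now for lever angles (deg), tool x = radial
q=s['orientation'];R=Ro.from_quat([q[1],q[2],q[3],q[0]])
t=np.radians(-13.5);pv=np.array([.594,.159])+.06*np.array([np.cos(t),np.sin(t)])
print('r',np.hypot(*(s['tcp_pos'][:2]-pv)),'ang',np.degrees(np.arctan2(*(s['tcp_pos'][:2]-pv)[::-1]))-106.5)
for l in (0,5,10,15,20,25,30,35,40,45,50,55,60,65,70,75,80):
    a=np.radians(106.5+l);w=np.r_[pv+.055*np.array([np.cos(a),np.sin(a)]),s['tcp_pos'][2]]
    print(l,np.round(R.inv().apply(w-s['tcp_pos'])*1000,1)[:2],-l)
```

```text
[0.63688649 0.19686382 0.08037751] [-0.25913095  1.47033199  6.33187107] 0.010392895865254255 21.57786537200792
r 0.05412422533632991 ang 0.0923113698719078
0 [0.9 0.1] 0
5 [ 0.7 -4.7] -5
10 [ 0.1 -9.5] -10
15 [ -0.9 -14.2] -15
20 [ -2.4 -18.7] -20
25 [ -4.2 -23.2] -25
30 [ -6.4 -27.4] -30
35 [ -8.9 -31.5] -35
40 [-11.8 -35.3] -40
45 [-15.1 -38.9] -45
50 [-18.6 -42.1] -50
55 [-22.4 -45.1] -55
60 [-26.4 -47.7] -60
65 [-30.7 -49.9] -65
70 [-35.1 -51.8] -70
75 [-39.7 -53.2] -75
80 [-44.3 -54.3] -80
```

Call:
drive_tool(
  deltas=[
    [[255,0.0005,0,-0.004,0,0,0],[255,0.0005,-0.005,-0.004,0,0,-5],[255,0,-0.0095,-0.004,0,0,-10],[255,-0.001,-0.014,-0.004,0,0,-15],[255,-0.0025,-0.0185,-0.004,0,0,-20],[255,-0.0025,-0.0185,-0.004,0,0,-20],[255,-0.0025,-0.0185,-0.004,0,0,-20]],
  ],
)

```text
clock: 17.68
tcp_pos: [0.6195, 0.1882, 0.081]
orientation: [-0.0, 0.448, 0.894, -0.001]
wrist_force: [6.1, 0.2, -10.9]
finger_gap: 0.0105
grip_force: 20.3
```

```bash
cat > lev.py <<'E'
from h import *
s=get_state();print(s['tcp_pos'],s['wrist_force'],s['finger_gap'],s['grip_force'])
q=s['orientation'];R=Ro.from_quat([q[1],q[2],q[3],q[0]])
t=np.radians(-13.5);pv=np.array([.594,.159])+.06*np.array([np.cos(t),np.sin(t)])
v=s['tcp_pos'][:2]-pv;print('r',np.hypot(*v),'ang',np.degrees(np.arctan2(v[1],v[0]))%360-106.5)
E
python3 lev.py
```

```text
[0.61953743 0.18820623 0.081013  ] [  6.06343691   0.23766346 -10.92879249] 0.010546211415648404 20.252501985823983
r 0.05425414072232166 ang 20.703660743288395
```

Call:
drive_tool(
  deltas=[
    [[212,0,0,0.001,0,0,0],[212,0,0,0.001,0,0,0],[212,0,0,0.001,0,0,0]],
  ],
)

```text
clock: 18.05
tcp_pos: [0.619, 0.1889, 0.0825]
orientation: [0.0, 0.448, 0.894, -0.0]
wrist_force: [-0.4, 0.5, -0.5]
finger_gap: 0.0142
grip_force: 0.0
```

```bash
python3 lev.py
```

```text
[0.61901168 0.18894465 0.08254596] [-0.35889669  0.48463398 -0.45611659] 0.01422773627869759 0.0
r 0.05516018922329525 ang 20.674851162089183
```

Call:
drive_tool(
  deltas=[
    [[212,-0.0002,-0.0048,0,0,0,-5],[212,-0.0008,-0.0095,0,0,0,-10],[212,-0.0019,-0.0142,0,0,0,-15],[212,-0.0033,-0.0188,0,0,0,-20],[212,-0.0033,-0.0188,0,0,0,-20],[212,-0.0033,-0.0188,0,0,0,-20],[212,-0.0033,-0.0188,0,0,0,-20],[212,-0.0033,-0.0188,0,0,0,-20]],
  ],
)

```text
clock: 19.05
tcp_pos: [0.6061, 0.175, 0.0822]
orientation: [-0.0, 0.286, 0.958, -0.0]
wrist_force: [-0.4, 0.6, 0.6]
finger_gap: 0.0146
grip_force: 0.0
```

```bash
python3 lev.py
```

```text
[0.60608043 0.17503243 0.08222793] [-0.44824709  0.56894867  0.5910624 ] 0.014620557208668058 0.005739780008298112
r 0.055158879096044854 ang 40.50312632624005
```

Call:
drive_tool(
  deltas=[
    [[212,-0.0002,-0.0048,0,0,0,-5],[212,-0.0008,-0.0095,0,0,0,-10],[212,-0.0019,-0.0142,0,0,0,-15],[212,-0.0033,-0.0188,0,0,0,-20],[212,-0.0033,-0.0188,0,0,0,-20],[212,-0.0033,-0.0188,0,0,0,-20],[212,-0.0033,-0.0188,0,0,0,-20],[212,-0.0033,-0.0188,0,0,0,-20]],
  ],
)

```text
clock: 20.05
tcp_pos: [0.5986, 0.1576, 0.0823]
orientation: [0.0, 0.116, 0.993, -0.0]
wrist_force: [1.4, 1.0, -0.6]
finger_gap: 0.0145
grip_force: 0.6
```

```bash
python3 lev.py
```

```text
[0.59862201 0.15759915 0.08225086] [ 1.41264525  0.97855283 -0.57556841] 0.014450754911903074 0.5554378982378694
r 0.05517940399826944 ang 60.294024973261486
```

Call:
drive_tool(
  deltas=[
    [[212,-0.0002,-0.0048,0,0,0,-5],[212,-0.0008,-0.0095,0,0,0,-10],[212,-0.0019,-0.0142,0,0,0,-15],[212,-0.0033,-0.0188,0,0,0,-20],[212,-0.0033,-0.0188,0,0,0,-20],[212,-0.0033,-0.0188,0,0,0,-20],[212,-0.0033,-0.0188,0,0,0,-20],[212,-0.0033,-0.0188,0,0,0,-20]],
  ],
)

```text
clock: 21.05
tcp_pos: [0.5974, 0.1386, 0.0823]
orientation: [-0.0, -0.059, 0.998, 0.0]
wrist_force: [-0.4, 2.7, -0.0]
finger_gap: 0.0145
grip_force: 1.2
```

```bash
python3 lev.py
```

```text
[0.59736859 0.13860414 0.08226193] [-4.31877286e-01  2.72974545e+00 -2.01357019e-03] 0.01451433876257785 1.152239558432484
r 0.05534363634973784 ang 80.12928684318089
```

Call:
drive_tool(
  deltas=[
    [[180,0,0.001,0,0,0,0],[150,0,0.001,0,0,0,0],[150,0,0.001,0,0,0,0],[150,0,0.001,-0.04,0,0,0],[150,0.02,0.001,-0.08,0,0,0],[150,0.06,0.001,-0.12,0,0,0],[150,0.12,0.001,-0.12,0,0,0],[150,0.17,0.001,-0.12,0,0,0],[150,0.19,0.001,-0.12,0,0,0],[150,0.19,0.001,-0.12,0,0,0]],
  ],
)

```text
clock: 22.3
tcp_pos: [0.4075, 0.1169, 0.2027]
orientation: [0.0, -0.059, 0.998, -0.0]
wrist_force: [0.7, 0.4, 0.1]
finger_gap: 0.0354
grip_force: 0.0
```

Run:
```python
from h import *
s=get_state();print(s['tcp_pos'],s['wrist_force'])
p,d=read_camera('top');q,_=read_camera('scene')
np.savez('end.npz',p=p,q=q)
a=cv2.resize(p[160:225,210:290,::-1],None,fx=5,fy=5,interpolation=cv2.INTER_CUBIC)
b=cv2.resize(q[195:255,210:270,::-1],None,fx=5,fy=5,interpolation=cv2.INTER_CUBIC)
b=cv2.resize(b,(325,325));cv2.imwrite('pics/c7.png',np.hstack([a,b]))
```

```text
[0.40748443 0.11691341 0.20272493] [0.7245977  0.43206122 0.06936253]
```

View pics/c7.png

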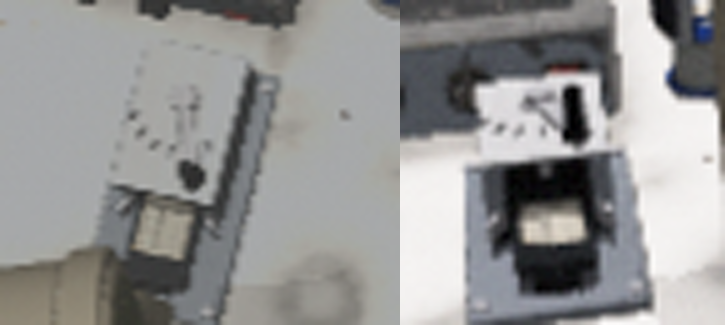

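Run:
```python
from h import *
z=np.load('end.npz');p=z['p'];g=p.max(-1).astype(int)
m=np.zeros(g.shape,bool);m[188:200,243:254]=(g<75)[188:200,243:254]
v,u=np.nonzero(m);print(len(u),u.mean(),v.mean())
k=P('top',(u.mean(),v.mean()),.088)[:2]
k0=P('top',(230.615,183.46),.088)[:2]
t=np.radians(-13.5);pv=np.array([.594,.159])+.06*np.array([np.cos(t),np.sin(t)])
for q in(k0,k):
    w=q-pv;print(q,np.hypot(*w),np.degrees(np.arctan2(w[1],w[0]))%360-106.5)
print('chord',np.linalg.norm(k-k0),[2*55*np.sin(np.radians(n*10)) for n in (3,4,5)])
```

```text
23 248.04347826086956 195.08695652173913
[0.63362755 0.19603528] 0.05436473175016554 3.6355569159585315
[0.59187813 0.13679135] 0.06101782413879807 81.22500018816552
chord 0.07247659923944673 [np.float64(54.99999999999999), np.float64(70.70663706551932), np.float64(84.26488874308758)]
```

```bash
python3 -c "
from workcell import *
print(hand_in())"
```

```text
the job is handed in; nothing more can be done
None
```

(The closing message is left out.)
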